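# Turn the iron down to one dot

### The job

The cordless iron in its dock was left too hot for the synthetic shirt that comes next. With a fingertip, flick the ribbed edge of the temperature wheel under its handle down to one dot, so that the one-dot mark (on the blue field) stands at the dark pointer and the wheel rests in that click. Be gentle: leave the iron seated in its dock, neither lifted nor shoved about, and leave the other things on the counter alone.

Things in the scene. Friction and masses are not known exactly. Their poses are not given: they have to be found in the camera images.
- iron: white cordless steam iron, blue tank at the nose, 262 x 112 x 138 mm, 0.7 to 1.3 kg, loose in its dock with 2 mm play. Origin: centre of the soleplate's underside (12 mm above the counter when docked); +x to the nose, +y to its left (thumb) flank, +z up. Below the wheel its waist is 44 mm wide at z = 69 mm, 84 mm wide at z = 38 mm, over the midline
- handle_mid (a point): middle of the top of the iron's handle, a straight bar over the iron's midline: 32 mm wide, 26 mm high, top at iron z = 138 mm (150 mm above the counter), from iron x = -107 to +71 mm, on a post at each end (30 mm wide). The wheel lies under it, 29 mm below its underside. Axes as the iron
- wheel_hub (a point): centre of the temperature wheel, on its upright axis, at half its thickness (iron x = 8, y = 0, z = 77 mm; 89 mm above the counter); axes as the iron. The wheel is a flat dark disc, 70 mm across and 12 mm thick, with ten round upright ribs 5.4 mm thick round its edge, out to 78 mm diameter, 36 degrees apart
- thumb_edge (a point): point on the wheel's 70 mm edge in the middle of the iron's left flank (+y), where the edge stands free and a fingertip reaches it from outside and above; axes as the iron. In every click this point lies midway between two ribs, 18 degrees from each; the gap between them is 17 mm wide. On the right flank the pointer's shoulder shuts the edge in
- pointer (a point): tip of the dark triangular pointer, on top of the white shoulder on the iron's right flank (-y), 42 mm from the wheel's axis; the setting is the mark on the wheel that stands at it
- temp_wheel (a joint): wheel angle (rad), counter-clockwise from above, hotter as it grows; a click each 0.628 rad. 0 = off (white bar), 0.628 = one white dot on blue, 1.885 = two on yellow, 3.142 = three on red; bare clicks between and at 3.77; stops just past 0 and 3.77. To lower it the free left edge goes towards the nose. Over half way (2 to 3 N at the ribs) it springs to the next click. It starts 2 to 5 clicks high
- dock: dark plastic charging dock screwed to the counter, 320 x 148 mm, 12 mm thick with a rim to z = 24 mm and a tower behind the heel (to z = 74 mm). Origin: centre of its underside, axes as the docked iron
- fill_cup: clear bluish measuring cup, 60 mm across, 75 mm high, loose, beside the dock; origin under its centre
- clothes_brush: wooden clothes brush lying bristles down, 184 x 48 x 28 mm, loose, beside the dock; origin under its middle, head to +x
- starch_can: white and blue spray starch can, 54 mm across, 185 mm high, loose; origin under its centre
- detergent_jug: orange detergent jug with a blue cap, 65 x 120 x 208 mm, loose; origin under its centre
- lint_roller: lint roller lying down, white roll 48 mm across, green grip, 215 mm long, loose; origin under the roll's rear part, roll to +x
- token_cup: white china cup with brass tokens, 86 mm across, 55 mm high, loose; origin under its centre

How it is judged:
At the end, for the whole second after the job is handed in: The wheel rests at the one-dot click (0.628 rad, within 0.13 rad: a fifth of a click) and the iron stands still, seated in its dock (within 8 mm and 0.06 rad of its place, not raised by more than 4 mm) (value of joint temp_wheel between 0.5 and 0.76 rad and velocity of joint temp_wheel between -0.05 and 0.05 rad/s and z of iron in the frame of dock below 0.016 m and horizontal distance between iron and dock below 0.008 m and angle between the x axis of iron and the x axis of dock, either way round below 0.06 rad and linear speed of iron below 0.01 m/s); the robot touches nothing.
It fails at once if the iron was lifted, tipped or shoved out of its place in the dock (z of iron in the frame of dock above 0.022 m or horizontal distance between iron and dock above 0.01 m or angle between iron's own z axis and vertical above 0.08 rad).
It fails at once if the iron was pressed or struck hard (over 25 N) (contact force between the fingers and iron above 25 N).
It fails at once if the arm or the gripper's body, not the fingers, leant on the iron (contact force between the arm and iron above 2 N).
It fails at once if another thing on the counter was moved or lifted by more than 15 mm (distance of any of fill_cup, clothes_brush, starch_can, detergent_jug, lint_roller, token_cup from where it was at the start of the episode above 0.015 m).
It also fails if it takes over 64 s, if anything falls off the work surface, if the arm or the gripper's body presses on something with over 40 N, if the wrist force passes 120 N, or if a joint passes its speed limit or range.

### The arm

A 6-joint arm with a two-finger parallel gripper is mounted at the origin on the work surface. World frame = base frame: x ahead of the robot, y to its left, z up, the work surface at z = 0. Lengths are in m, angles in rad, forces in N, time in s.
With the tool pointing down it reaches from about 0.275 to 0.825 m from the base axis. Payload 4.9 kg.
Tool frame: the origin (TCP) lies midway between the tips of the shut fingers; the grasp point (between the pads) lies 19 mm behind it (bot.grip_depth is the distance from the TCP to the grasp point, in m); y points along the fingers, x is the direction in which the jaws open and shut, and the axes are right-handed (so a half turn about y gives the same grasp; the last joint's range is limited). The gripper opens to 85 mm and grips with 20 to 120 N. Pads are 22 mm wide; open, the fingers measure 114 mm over their backs; the gripper's body (76 mm by 85 mm) begins 54 mm behind the grasp point. The pads swing forward as they close: fully open they stand 13 mm farther back than shut.
Start: joints at [1.046, 0.326, -0.193, 1.052, 0, 1.437], TCP at [0.21, 0.509, 0.231] pointing down, gripper open.
Joint ranges: [-2.65, 2.65], [-0.97, 1.79], [-1.3, 1.35], [-1.93, 2.1], [-1.47, 1.37], [-3.14, 3.14]. Speed limits (rad/s): [2.57, 2.57, 3.14, 3.14, 3.14, 3.14].

### API

Orientations are given as a unit quaternion [w, x, y, z].
In Python, from cell import bot gives the robot as it stands. Calls block until the motion is done:
- bot.move_pose(position, orientation): joint-space move of the TCP to a pose.
- bot.move_linear(position, speed=0.15, rotation=None, until_force=None): straight line of the TCP; rotation=None keeps the orientation; speed is the mean speed in m/s. With until_force (N) it stops when the force on the tool has changed by that much, and returns True; else False.
- bot.goto_joints(angles): joint-space move.
- bot.set_gripper(opening, grasp_force=None): opening from 0.0 (shut) to 1.0 (fully open); grasp_force is the grip in N (None keeps the last); returns when the fingers have stopped.
- bot.wait(seconds).
- bot.solve_ik(position, orientation): joint angles nearest the present ones, or None.
- bot.camera(name): name is "side" or "top"; returns the picture (480x640x3 uint8, red, green, blue); there is no depth.
- bot.calibration(name): a dict with "mtx" (3x3 intrinsics, pixels), "extrinsics" (4x4, takes a point from world to camera coordinates). Camera axes: x right, y down, z forward; pixel columns grow to the right and rows downward; lengths in m; the calibration is good to about 2 mm. A picture is of the moment at which its call begins. calibration takes no time and is no camera call.
A pose or a line that the arm cannot do raises bot.PlanningError and nothing moves.
- bot.close_job(): hands the job in, once; it reports no verdict.
Trained networks look in the newest picture that a camera, given by its name, has taken for a name from the list of things; names that differ only in an ending like _2 or _b are one class to them, and where a whole thing is asked for, a point or a joint stands for the part that bears it (a point fixed in the world has none). Each returns a list of dicts, best first, with "confidence" (0 to 1); they miss things now and then, are a little off and sometimes report something else, mostly with a low value. They report only what shows in the picture. A call takes as long as a camera call.
- bot.search_frame(camera, thing): "bbox" ([left, top, width, height] in pixels, round what is visible of it).
Readings, each from a call of its own:
- bot.read_clock(): time.
- bot.read_joint_positions(): joint angles.
- bot.read_joint_vel(): joint speeds.
- bot.read_joint_efforts(): joint torques, N m.
- bot.read_position(): TCP position.
- bot.read_tool_rot(): TCP orientation.
- bot.read_ft_force(): force on the tool from outside, world axes, zero at the start.
- bot.read_moment(): the same for the moment, N m.
- bot.read_gripper_width(): opening from 0.0 (shut) to 1.0 (fully open).
Only numpy, scipy, OpenCV 4.12 (cv2) and the standard library are available. Lean on these libraries where they do the work, as an engineer would, in place of code of your own. Each camera call takes 0.05 s, during which the arm holds its last target.

## Working session

There is one attempt and no reset: what is moved stays moved. The work goes in short steps, each a Python script; the robot and the scene stay as the last script left them, time stands still between calls to the robot, and variables do not carry over. Pictures are saved under pics/ and viewed, and the job is handed in when it is done.

```bash
ls; mkdir -p pics; python3 - <<'E'
from cell import bot
import cv2,numpy as np
for c in ("side","top"):
    im=bot.camera(c); cv2.imwrite(f"pics/{c}0.png",im[:,:,::-1])
    k=bot.calibration(c); print(c,np.round(k["mtx"],1).tolist(),np.round(k["extrinsics"],4).tolist())
    for t in ("iron","temp_wheel","dock","pointer","handle_mid","thumb_edge","fill_cup","clothes_brush","starch_can"):
        r=bot.search_frame(c,t); print(t,[(np.round(d["bbox"]).tolist(),round(d["confidence"],2)) for d in r[:2]])
print(bot.read_clock(),bot.read_tool_rot())
E
```

```text
pics
side [[513.0, 0.0, 318.0], [0.0, 513.0, 244.3], [0.0, 0.0, 1.0]] [[0.8163, -0.5776, -0.0069, -0.4657], [-0.3314, -0.4585, -0.8246, 0.2598], [0.4731, 0.6754, -0.5657, 1.1393], [0.0, 0.0, 0.0, 1.0]]
iron [([255.0, 203.0, 64.0, 70.0], 0.29)]
temp_wheel [([270.0, 221.0, 26.0, 19.0], 0.62)]
dock [([250.0, 230.0, 90.0, 62.0], 0.61)]
pointer [([169.0, 192.0, 71.0, 24.0], 0.74), ([260.0, 200.0, 61.0, 78.0], 0.61)]
handle_mid [([260.0, 201.0, 63.0, 78.0], 0.83)]
thumb_edge [([258.0, 202.0, 62.0, 73.0], 0.77)]
fill_cup [([321.0, 214.0, 22.0, 35.0], 0.72)]
clothes_brush [([229.0, 257.0, 46.0, 39.0], 0.84)]
starch_can [([358.0, 357.0, 32.0, 45.0], 0.66)]
top [[536.5, 0.0, 319.5], [0.0, 536.5, 238.9], [0.0, 0.0, 1.0]] [[-0.0057, -0.9998, -0.017, 0.0115], [-0.9963, 0.0071, -0.0854, 0.5656], [0.0855, 0.0165, -0.9962, 1.6565], [0.0, 0.0, 0.0, 1.0]]
iron [([245.0, 230.0, 82.0, 34.0], 0.84), ([237.0, 224.0, 99.0, 47.0], 0.19)]
temp_wheel [([274.0, 230.0, 16.0, 25.0], 0.52), ([244.0, 227.0, 83.0, 42.0], 0.4)]
dock [([241.0, 222.0, 98.0, 49.0], 0.71)]
pointer [([242.0, 226.0, 86.0, 36.0], 0.83), ([454.0, 201.0, 52.0, 40.0], 0.52)]
handle_mid [([243.0, 227.0, 85.0, 39.0], 0.96)]
thumb_edge [([246.0, 228.0, 82.0, 38.0], 0.96)]
fill_cup [([285.0, 188.0, 22.0, 25.0], 0.68)]
clothes_brush [([273.0, 283.0, 56.0, 18.0], 0.78)]
starch_can [([468.0, 296.0, 27.0, 16.0], 0.75)]
1.0 [ 0.58757817 -0.5875635  -0.39342141  0.39337084]
```

```bash
python3 - <<'E'
import cv2
a=cv2.imread("pics/side0.png");b=cv2.imread("pics/top0.png")
cv2.imwrite("pics/side0c.png",cv2.resize(a[180:310,210:360],None,fx=5,fy=4.6,interpolation=cv2.INTER_CUBIC)[:600])
cv2.imwrite("pics/top0c.png",cv2.resize(b[180:305,220:360],None,fx=5,fy=4.8,interpolation=cv2.INTER_CUBIC)[:600])
E
```

```text
(no output)
```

View pics/side0.png

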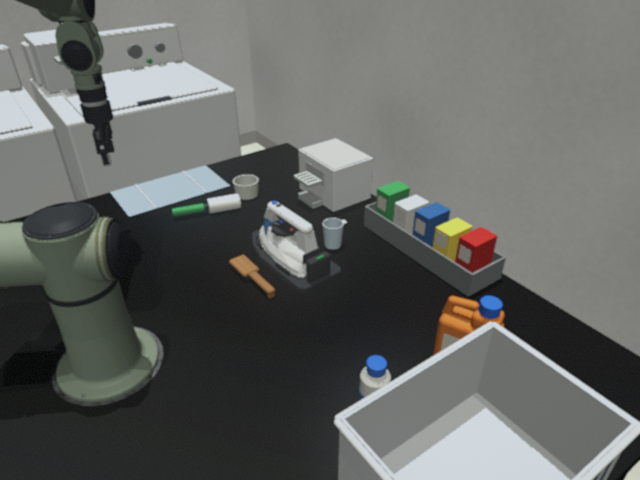

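View pics/top0.png

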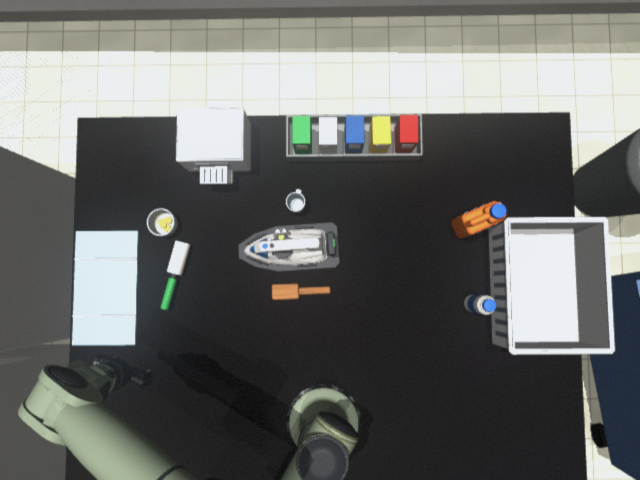

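```bash
true
```

```text
(no output)
```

View pics/side0c.png

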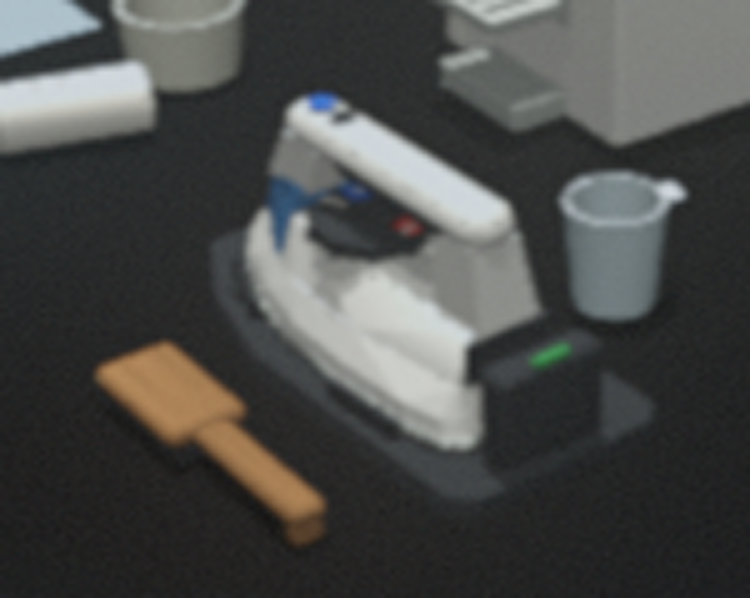

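View pics/top0c.png

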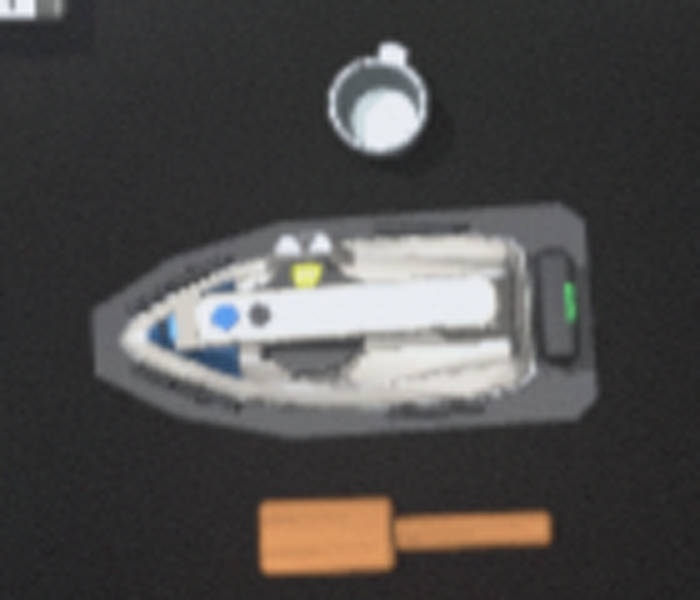

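The top view shows the iron's nose pointing to image left (world +y). Its thumb flank faces the robot. Yellow stands at the pointer (crop 307,275), with blue toward the nose and red toward the heel in the side view. That puts the wheel at 1.885, so I need two clicks down. Next I'll work out the pose and look at the fingers.

```bash
python3 - <<'E'
import cv2,numpy as np
b=cv2.imread("pics/top0.png");a=cv2.imread("pics/side0.png")
big=cv2.resize(b[215:280,232:345],None,fx=7,fy=7,interpolation=cv2.INTER_CUBIC)
for i in range(0,113,10):
    cv2.putText(big,str(232+i),(i*7,10),0,.35,(0,255,255),1); cv2.line(big,(i*7,0),(i*7,6),(0,255,255),1)
for j in range(0,65,10):
    cv2.putText(big,str(215+j),(0,j*7+4),0,.35,(0,255,0),1)
cv2.imwrite("pics/top0d.png",big)
f=cv2.resize(a[60:180,50:150],None,fx=5,fy=5,interpolation=cv2.INTER_CUBIC)
f=cv2.convertScaleAbs(f,alpha=1.5,beta=30)
cv2.imwrite("pics/fing0.png",f)
big=cv2.resize(a[195:300,240:350],None,fx=5.5,fy=5.5,interpolation=cv2.INTER_CUBIC)
for i in range(0,110,10): cv2.putText(big,str(240+i),(int(i*5.5),10),0,.35,(0,255,255),1)
for j in range(0,105,10): cv2.putText(big,str(195+j),(0,int(j*5.5)+4),0,.35,(0,255,0),1)
cv2.imwrite("pics/side0d.png",big)
E
```

```text
(no output)
```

View pics/top0d.png

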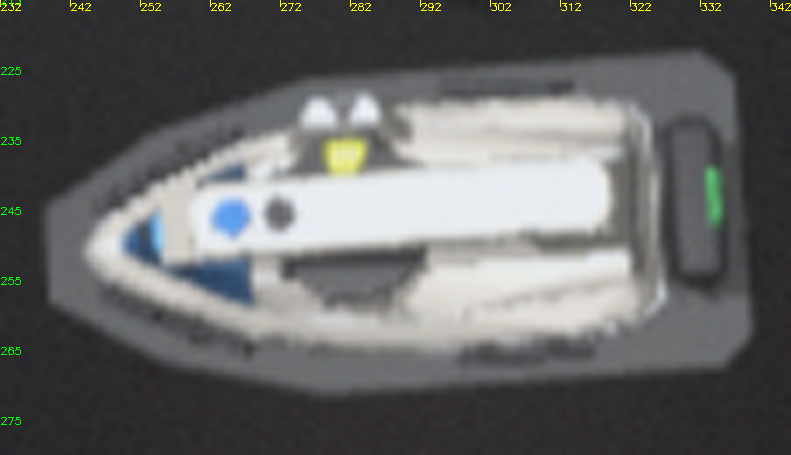

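View pics/fing0.png

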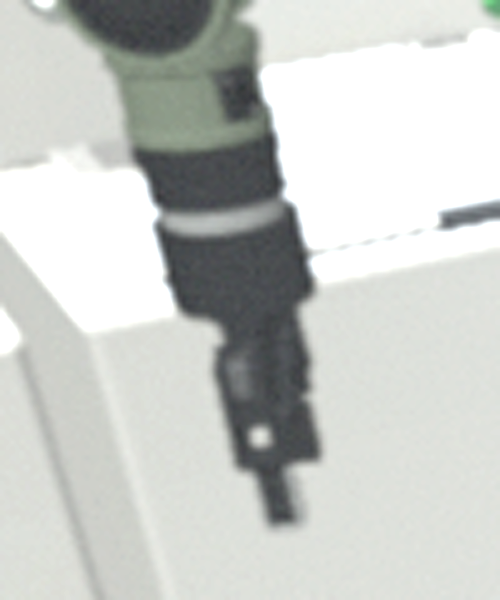

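View pics/side0d.png

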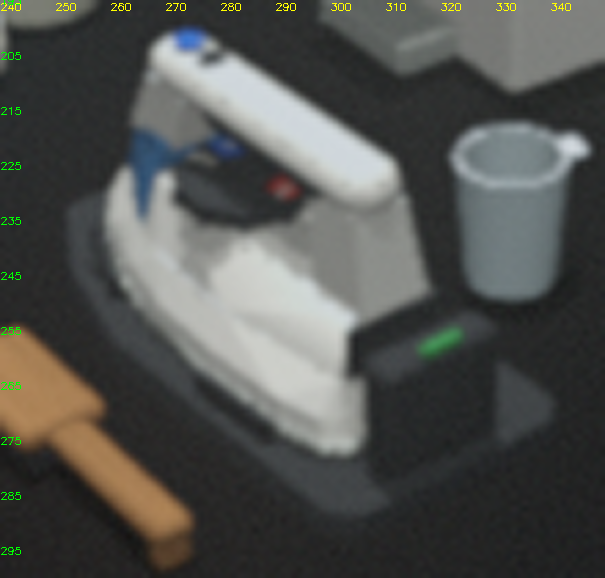

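The finger tip looks narrow, roughly 16 mm at the end. The wheel arc on the thumb flank spans columns 272 to 293, and the handle runs from about column 256 to 319. Now I'll fit the iron pose and check it with an overlay.

```bash
cat > h.py <<'E'
import numpy as np,cv2
from cell import bot
def proj(cam,P):
    k=bot.calibration(cam);P=np.atleast_2d(P);E=k["extrinsics"]
    p=P@E[:3,:3].T+E[:3,3];q=p@k["mtx"].T
    return q[:,:2]/q[:,2:]
def back(cam,uv,z):
    k=bot.calibration(cam);E=k["extrinsics"];R=E[:3,:3];c=-R.T@E[:3,3]
    d=R.T@np.linalg.solve(k["mtx"],[uv[0],uv[1],1.]);return c+d*(z-c[2])/d[2]
def iron2w(pose,P):
    X,Y,a=pose;P=np.atleast_2d(P);c,s=np.cos(a),np.sin(a)
    return np.c_[X+c*P[:,0]-s*P[:,1],Y+s*P[:,0]+c*P[:,1],P[:,2]+.012]
E
cat > fit.py <<'E'
from h import *
import sys
from scipy.optimize import least_squares
H=lambda u,v:(u/7+232,v/7+215)
S=lambda u,v:(u/5.5+240,v/5.5+195)
# line residuals in iron frame by back-projection: (uv, z_iron, coord index, value)
T=[(H(250,184),.137,1,-.016),(H(560,166),.137,1,-.016),(H(250,250),.137,1,.016),(H(560,234),.137,1,.016),
   (H(612,200),.130,0,-.107),(H(350,306),.083,'r',.037),(H(310,285),.083,'r',.038),(H(400,290),.083,'r',.038),
   (H(341,112),.083,0,.008)]
D=[(H(752,330),.012,0,-.16),(H(45,240),.012,0,.16),(H(450,66),.012,1,-.074),(H(650,52),.012,1,-.074),(H(450,387),.012,1,.074),(H(650,372),.012,1,.074)]
def inv(p,w):
    c,s=np.cos(p[2]),np.sin(p[2]);d=w[:2]-p[:2];return np.array([c*d[0]+s*d[1],-s*d[0]+c*d[1]])
def res(p,L):
    o=[]
    for uv,z,i,v in L:
        q=inv(p,back("top",uv,z+.012))
        o.append(np.hypot(q[0]-.008,q[1])-v if i=='r' else q[i]-v)
    return np.array(o)
for L in (T,):
    r=least_squares(res,[.55,.05,1.6],args=(L,),loss='soft_l1',f_scale=.003);print(np.round(r.x,4),np.round(r.fun*1e3,1))
DD=[(a,b-.012,c,d) for a,b,c,d in D]
rd=least_squares(res,[.55,.05,1.6],args=(DD,));print("dock",np.round(rd.x,4),np.round(rd.fun*1e3,1))
p=r.x
def draw(cam,img,x0,y0,f,p,fn):
    g=cv2.resize(img,None,fx=f,fy=f,interpolation=cv2.INTER_CUBIC)
    def pl(P,col,cl=True):
        q=((proj(cam,iron2w(p,P))+.5-[x0,y0])*f-.5*0).astype(np.int32);cv2.polylines(g,[q],cl,col,1)
    t=np.linspace(0,2*np.pi,60)
    for z in(.071,.083): pl(np.c_[.008+.035*np.cos(t),.035*np.sin(t),0*t+z],(0,255,0))
    for z in(.138,.112): pl([[-.107,-.016,z],[-.107,.016,z],[.071,.016,z],[.071,-.016,z]],(0,0,255))
    pl([[-.16,-.074,0],[-.16,.074,0],[.16,.074,0],[.16,-.074,0]],(255,255,0))
    pl([[.008,-.042,.083],[.008,-.06,.083]],(255,0,255)); pl([[.008,.035,.077],[.008,.055,.077]],(255,0,255))
    cv2.imwrite(fn,g)
b=cv2.imread("pics/top0.png");a=cv2.imread("pics/side0.png")
draw("top",b[215:280,232:345],232,215,7,p,"pics/ov_top%s.png"%sys.argv[1])
draw("side",a[195:300,240:350],240,195,5.5,p,"pics/ov_side%s.png"%sys.argv[1])
E
python3 fit.py 1
```

```text
[0.5384 0.1126 1.6146] [ 3.5  2.5 -1.1 -1.3  0.7  0.3 -5.6 -0.   0.7]
dock [0.5403 0.1065 1.6192] [ 2.  -2.   2.4  1.1 -0.8 -2.7]
```

View pics/ov_top1.png

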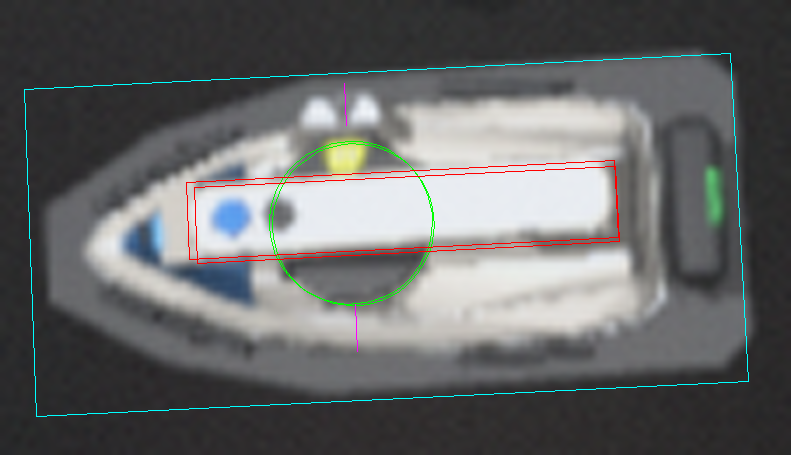

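View pics/ov_side1.png

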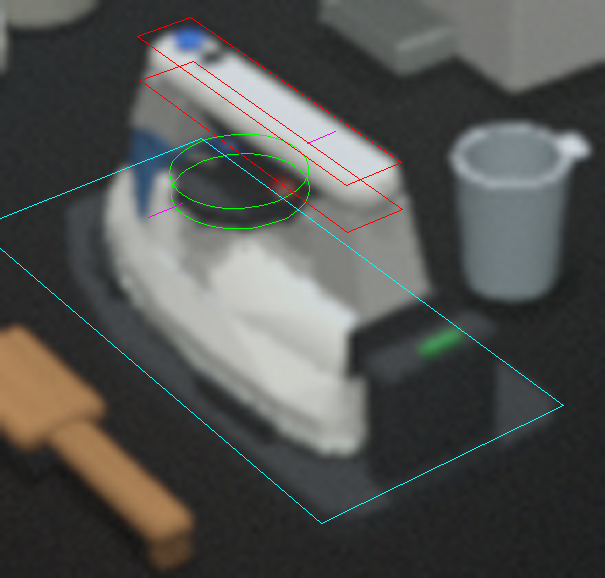

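```bash
python3 - <<'E'
import cv2
a=cv2.imread("pics/side0.png");b=cv2.imread("pics/top0.png")
c=cv2.createCLAHE(2,(2,2))
def z(im,x,y,w,h,f,fn):
    g=cv2.resize(im[y:y+h,x:x+w],None,fx=f,fy=f,interpolation=cv2.INTER_LANCZOS4)
    g=cv2.convertScaleAbs(g,alpha=1.15)
    for i in range(0,w,5): cv2.putText(g,str(x+i),(i*f,10),0,.35,(0,0,255),1)
    for j in range(0,h,5): cv2.putText(g,str(y+j),(0,j*f+4),0,.35,(0,0,255),1)
    cv2.imwrite(fn,g)
z(b,262,232,66,38,12,"pics/zt.png"); z(a,256,212,62,48,12,"pics/zs.png")
E
```

```text
(no output)
```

View pics/zt.png

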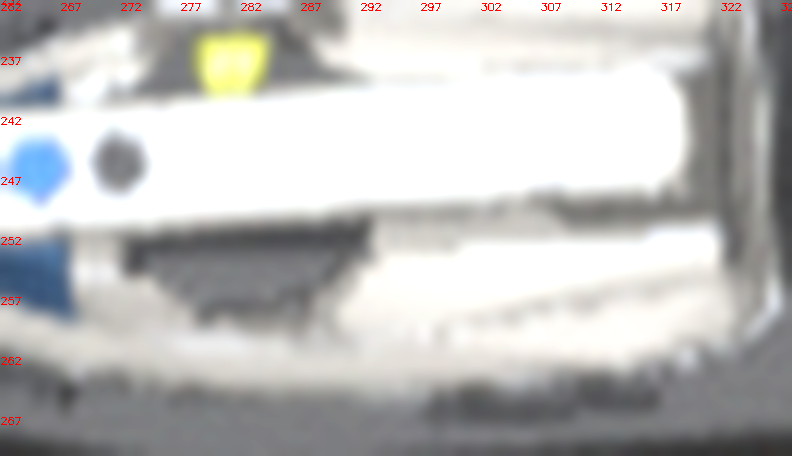

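View pics/zs.png

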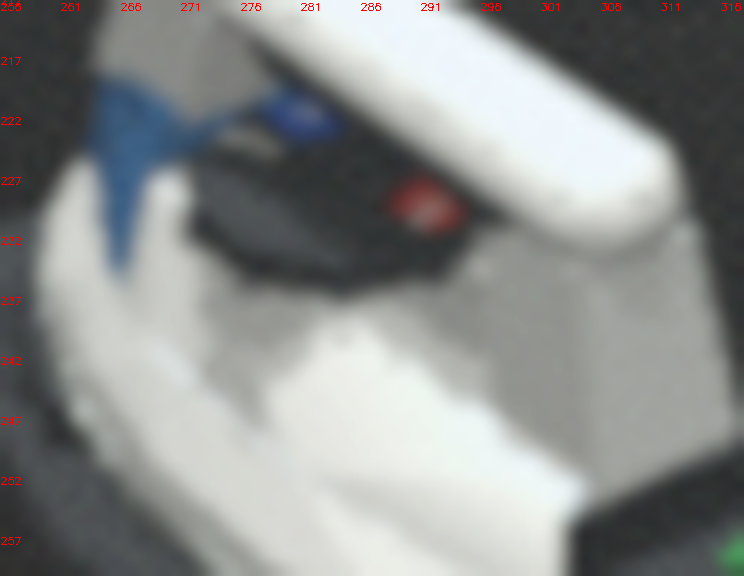

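```bash
sed -i 's|H=lambda u,v:(u/7+232,v/7+215)|H=lambda u,v:((u+.5)/7+231.5,(v+.5)/7+214.5)|; s|S=lambda.*||' fit.py; python3 fit.py 2
cat >> h.py <<'E'
from scipy.spatial.transform import Rotation as Ro
POSE=np.array([0.5398,0.1140,1.6146])
TH=np.radians(25)
def axes():
    a=POSE[2];X=np.array([np.cos(a),np.sin(a),0]);inw=np.array([np.sin(a),-np.cos(a),0]);up=np.array([0,0,1.])
    d=np.sin(TH)*inw-np.cos(TH)*up; n=np.cos(TH)*inw+np.sin(TH)*up
    return X,inw,d,n
def quat():
    X,inw,d,n=axes();M=np.c_[X,d,np.cross(X,d)];q=Ro.from_matrix(M).as_quat();return np.array([q[3],q[0],q[1],q[2]])
def hubw(c):  # c mm rel to hub x,y ; z in iron frame
    return iron2w(POSE,np.array([[.008+c[0]/1e3,c[1]/1e3,c[2]/1e3]]))[0]
def tcp(c):   # front inner tip corner of the rear finger at c=(x,y rel hub, z iron) mm
    X,inw,d,n=axes();return hubw(c)+.013*d+.0425*X-.011*n
def corner(): # inverse from the measured TCP (mm)
    X,inw,d,n=axes();w=bot.read_position()-(.013*d+.0425*X-.011*n)
    a=POSE[2];e=w[:2]-POSE[:2];c,s=np.cos(a),np.sin(a)
    return np.round([1e3*(c*e[0]+s*e[1])-8,1e3*(-s*e[0]+c*e[1]),1e3*(w[2]-.012)],1)
E
python3 - <<'E'
from h import *
for c in [(-17,75,130),(-17,50,68),(-17,32.1,68),(1,34.8,68)]:
    print(np.round(tcp(c),4),np.round(bot.solve_ik(tcp(c),quat()),3))
print(quat())
E
```

```text
[0.5397 0.1139 1.6146] [ 3.5  2.6 -1.1 -1.2  0.6  0.3 -5.6 -0.1  0.8]
dock [0.5417 0.1079 1.6193] [ 2.  -2.   2.4  1.1 -0.8 -2.6]
[0.4589 0.144  0.1256] [ 0.189  0.076 -0.962  0.101 -0.061  0.132]
[0.4839 0.1451 0.0636] [ 0.18   0.257 -0.985 -0.103 -0.057  0.123]
[0.5018 0.1459 0.0636] [ 0.174  0.28  -0.945 -0.088 -0.055  0.118]
[0.4983 0.1637 0.0636] [ 0.22   0.285 -0.936 -0.081 -0.074  0.16 ]
[-0.37151662  0.58316427  0.60928529 -0.38815754]
```

View pics/ov_top2.png

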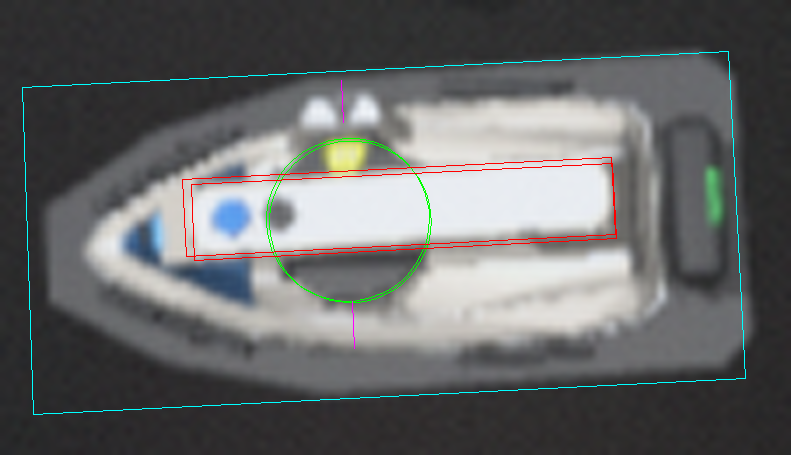

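View pics/ov_side2.png

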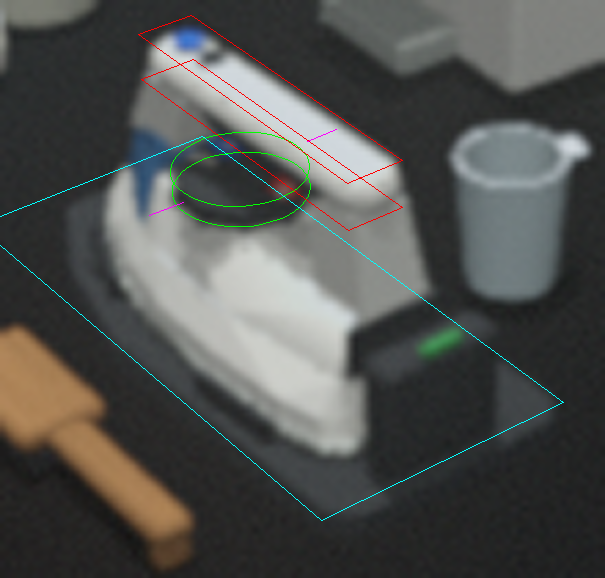

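The overlays agree with the picture to within 2 or 3 mm. The side and top views disagree slightly on x, so I'll take the middle. Next I'll move beside the wheel with the gripper open, tilted 25°, with the rear finger as the pusher.

```bash
sed -i 's/POSE=.*/POSE=np.array([0.5388,0.1128,1.6146])/' h.py
cat >> h.py <<'E'
def shot(tag,x=(236,196,110,100),t=(226,200,120,105),c=None):
    for cam,(x0,y0,w,h) in (("side",x),("top",t)):
        im=bot.camera(cam)[:,:,::-1][y0:y0+h,x0:x0+w];f=6
        g=cv2.resize(im,None,fx=f,fy=f,interpolation=cv2.INTER_CUBIC);g=cv2.convertScaleAbs(g,alpha=1.2,beta=10)
        if c is not None:
            q=(proj(cam,hubw(c)[None])[0]+.5-[x0,y0])*f;cv2.drawMarker(g,tuple(int(v) for v in q),(255,0,255),0,14,1)
        cv2.imwrite(f"pics/{tag}_{cam}.png",g)
E
python3 - <<'E'
from h import *
bot.move_pose(tcp((-17,75,150)),quat()); print(bot.read_clock(),corner())
bot.move_linear(tcp((-17,52,68)),speed=.1); print(bot.read_clock(),corner(),bot.read_ft_force(),bot.read_gripper_width())
shot("a",c=corner())
E
```

```text
2.6417 [-16.5  74.5 150.4]
3.6417 [-16.8  51.8  68.3] [ 0.20671037 -0.88389913 -0.09630623] 1.0037459346027566
```

View pics/a_side.png

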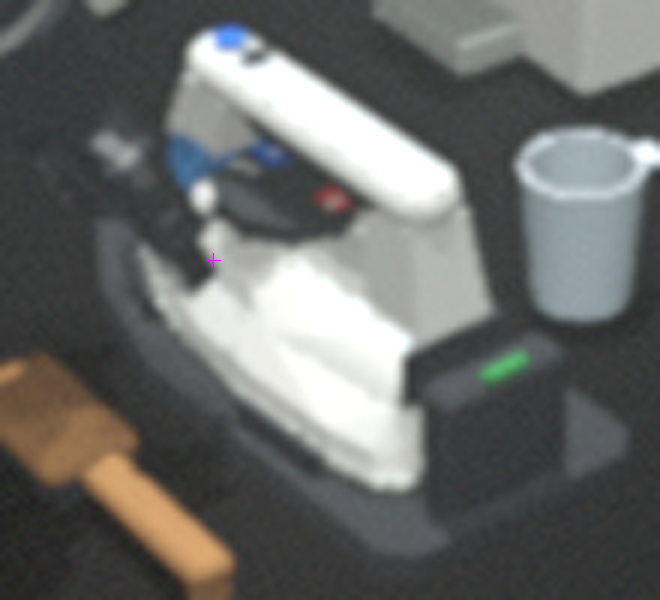

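View pics/a_top.png

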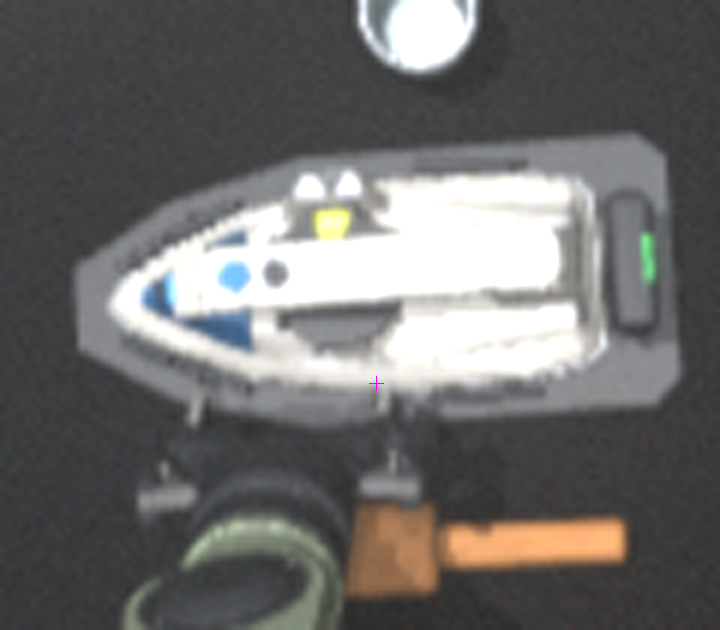

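Clearances look right, and the fingertip is about 8 mm thick in the top view, at crop (385,400). Moving in behind the rib, guarded by force.

```bash
python3 - <<'E'
from h import *
f0=np.array(bot.read_ft_force())
r=bot.move_linear(tcp((-18,32.8,68)),speed=.03,until_force=3); print(r,bot.read_clock(),corner(),np.round(bot.read_ft_force()-f0,2))
shot("b",c=corner())
if not r:
    r=bot.move_linear(tcp((-10,33.6,68)),speed=.015,until_force=1.5); print(r,bot.read_clock(),corner(),np.round(bot.read_ft_force()-f0,2))
    shot("b2",c=corner())
E
```

```text
False 4.5333 [-18.   33.1  67.8] [ 0.11 -1.41 -0.22]
False 5.3167 [-9.9 33.7 68. ] [-1.26 -0.19  0.11]
```

View pics/b_side.png

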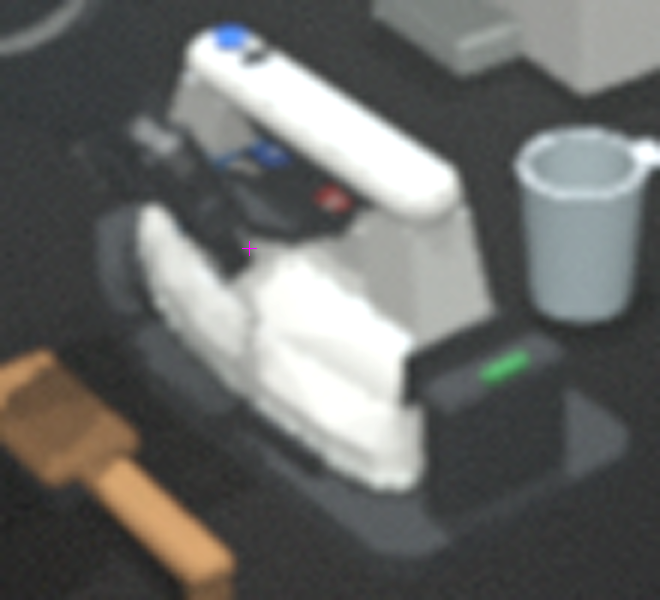

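View pics/b_top.png

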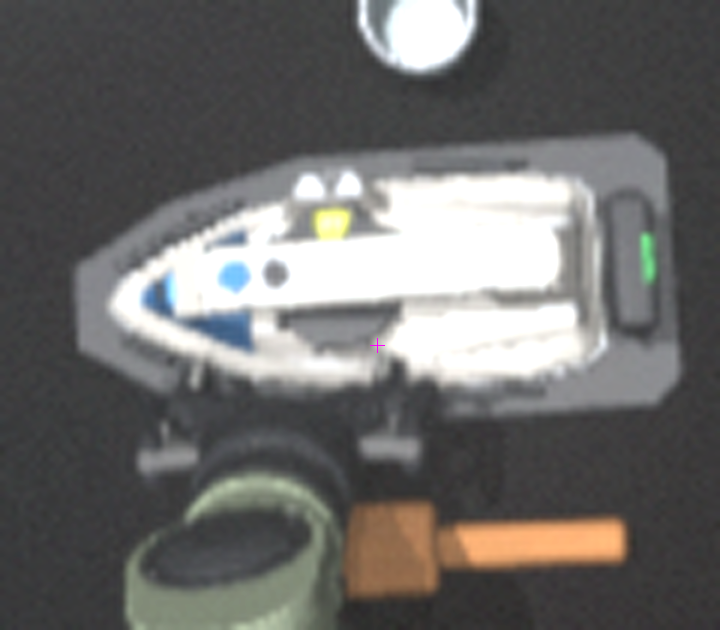

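```bash
python3 - <<'E'
import cv2,numpy as np
a=cv2.imread("pics/b_top.png");b=cv2.imread("pics/b2_top.png");c=cv2.imread("pics/a_top.png")
cv2.imwrite("pics/cmp.png",cv2.resize(np.hstack([i[280:440,260:450] for i in(c,a,b)]),None,fx=1.4,fy=3,interpolation=1))
a=cv2.imread("pics/b_side.png");b=cv2.imread("pics/b2_side.png")
cv2.imwrite("pics/cmps.png",cv2.resize(np.hstack([i[120:320,130:380] for i in(a,b)]),None,fx=1.6,fy=2,interpolation=1))
E
```

```text
(no output)
```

View pics/cmp.png

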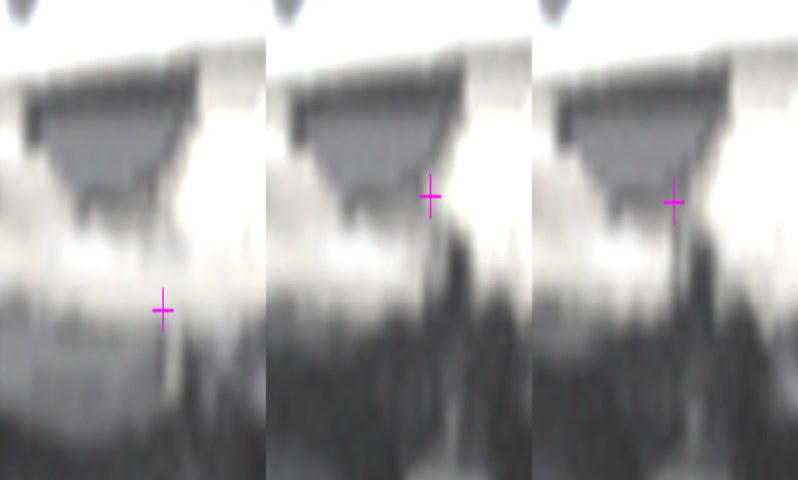

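View pics/cmps.png

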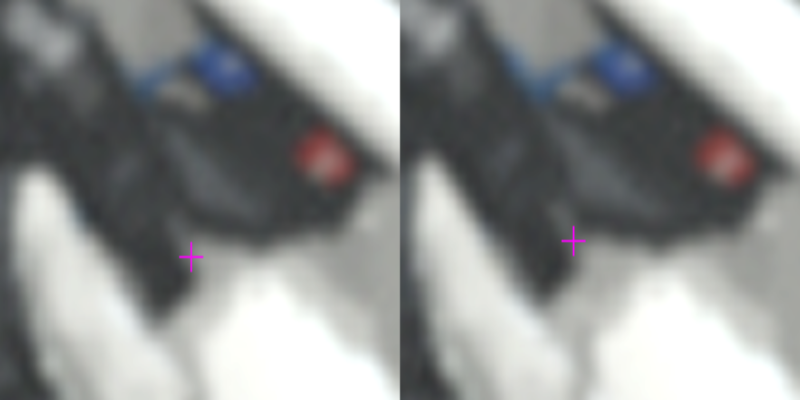

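```bash
python3 - <<'E'
from h import *
def F(n=8):
    v=[]
    for _ in range(n): bot.wait(.03); v.append(bot.read_ft_force())
    return np.round(np.mean(v,0),2),np.round(np.std(v,0),2)
print(F(),bot.read_clock())
bot.move_linear(tcp((-18,35,68)),speed=.04); print(F())
r=bot.move_linear(tcp((-18,27.5,68)),speed=.012,until_force=3); print(r,bot.read_clock(),corner(),F())
shot("c",c=corner())
E
```

```text
(array([ 0.03,  0.1 , -0.06]), array([0.34, 0.32, 0.49])) 5.6833
(array([ 0.14,  0.04, -0.2 ]), array([0.38, 0.46, 0.7 ]))
False 7.075 [-18.   27.6  67.9] (array([ 0.29, -0.12,  0.3 ]), array([0.6 , 0.43, 0.36]))
```

View pics/c_top.png

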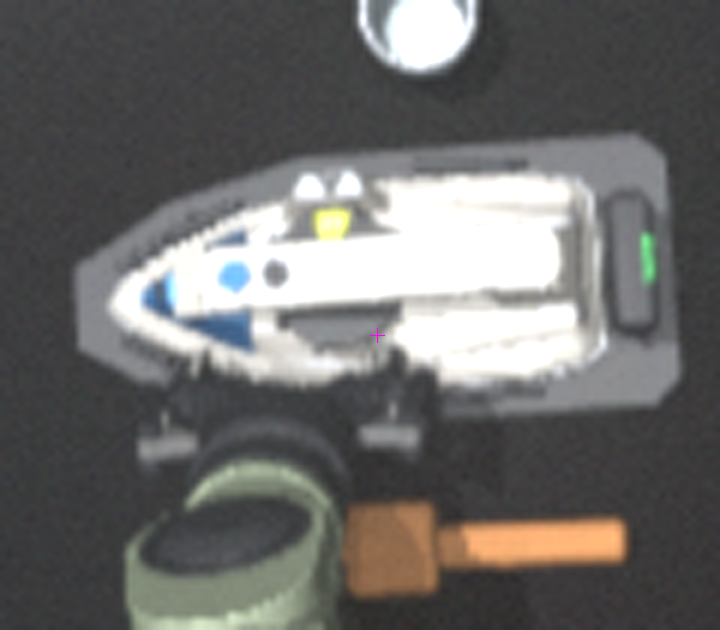

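View pics/c_side.png

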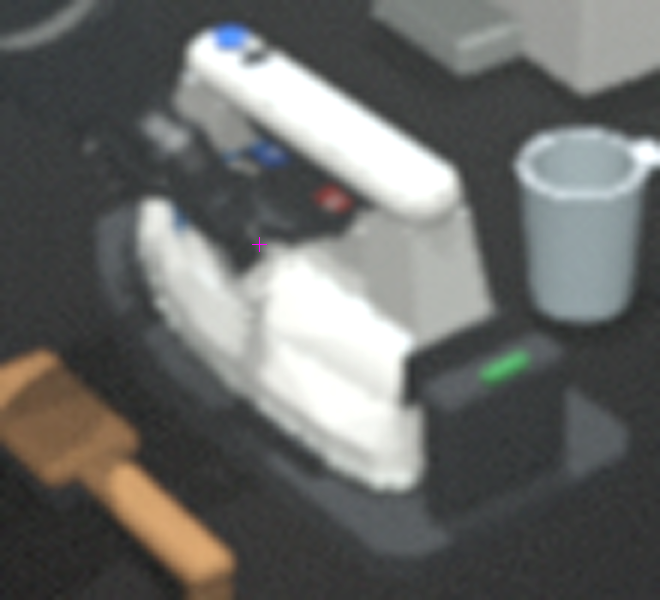

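No contact yet, so the real corner sits a few mm further out than I modelled. Sliding forward from here to feel for the rib.

```bash
cat >> h.py <<'E'
def F(n=6):
    v=[]
    for _ in range(n): bot.wait(.02); v.append(bot.read_ft_force())
    v=np.mean(v,0);X,inw,d,nn=axes()
    return np.round([v@X,-v@inw,v[2]],2)
def go(c,sp=.012,uf=2.5):
    r=bot.move_linear(tcp(c),speed=sp,until_force=uf);print(c,r,round(bot.read_clock(),2),corner(),"F",F());return r
E
python3 - <<'E'
from h import *
for x in (-15,-12,-9,-7):
    if go((x,27.6+.25*(x+18),68)): break
shot("d",c=corner())
E
```

```text
(-15, 28.35, 68) False 7.85 [-14.9  28.4  68. ] F [-0.21  0.04 -0.11]
(-12, 29.1, 68) False 8.36 [-12.3  29.1  68. ] F [-2.06 -0.11  0.46]
(-9, 29.85, 68) False 8.87 [-8.8 30.2 67.9] F [-1.9   1.05  0.61]
(-7, 30.35, 68) False 9.29 [-6.7 30.5 67.9] F [-1.33  1.54  0.23]
```

View pics/d_top.png

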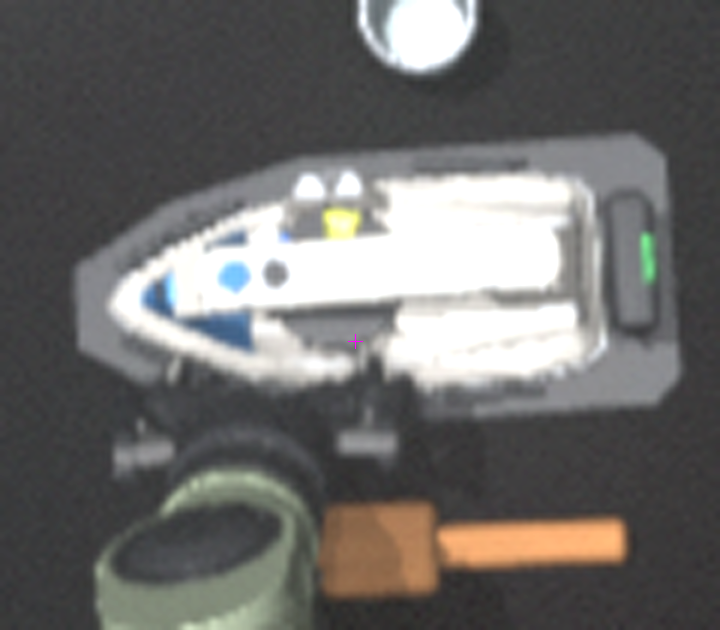

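View pics/d_side.png

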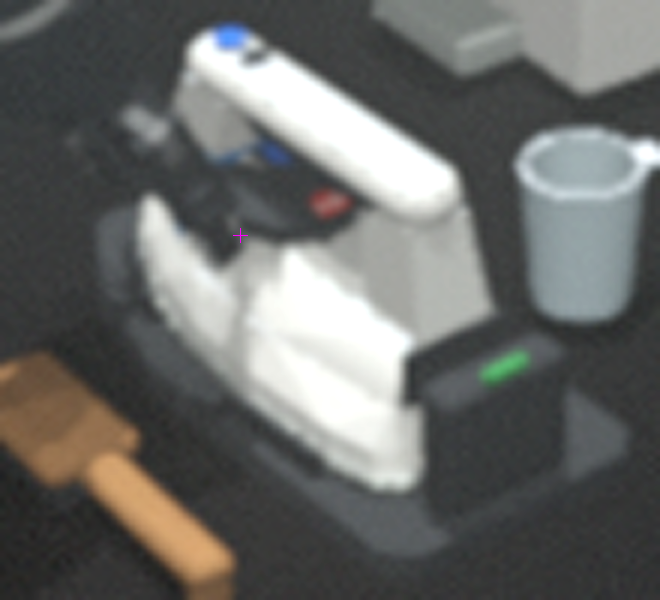

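The wheel is turning: yellow has moved toward the heel, with about 2 N at the rib. I'll keep going past half way, easing outward.

```bash
python3 - <<'E'
from h import *
for c in ((-4,31.5,68),(-2,31.9,68),(0,32.1,68),(1.5,32.1,68)):
    if go(c,uf=5): break
    if c[0]>=-2 and abs(F()[0])<.5: print("click?");break
shot("e",c=corner())
E
```

```text
(-4, 31.5, 68) False 9.91 [-3.6 31.3 68.2] F [ 0.07 -0.09 -0.03]
(-2, 31.9, 68) False 10.32 [-1.8 31.8 68.1] F [-0.26  0.04 -0.1 ]
click?
```

View pics/e_top.png

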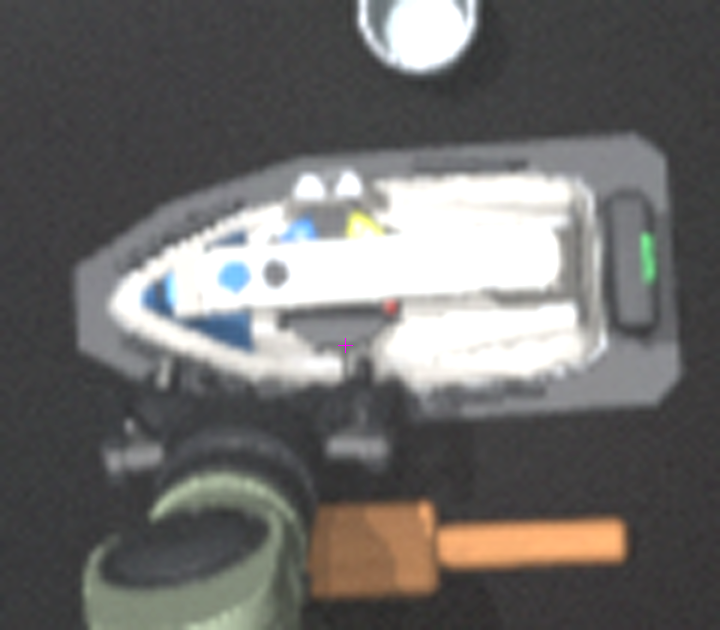

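The first click is done: blue at (300,232) and yellow at (362,228) sit evenly either side of the pointer (331). I'll retract, go back and repeat.

```bash
python3 - <<'E'
from h import *
go((-2,46,68),.04,4); go((-18,46,68),.05,4); shot("f")
if not go((-18,27.6,68),.03,4):
    hit=False
    for c in ((-15,28.35,68),(-12,29.1,68),(-9,29.85,68),(-7,30.5,68),(-5.5,31,68),(-4,31.5,68),(-3,31.7,68),(-2,31.9,68),(-1,32,68),(0,32.1,68)):
        if go(c,uf=5): break
        f=abs(F(8)[0]); hit|=f>1.2
        if c[0]>=-6 and hit and f<.5: print("click");break
shot("g")
E
```

```text
(-2, 46, 68) False 11.12 [-2.  46.2 68.1] F [-0.01 -0.07  0.13]
(-18, 46, 68) False 11.69 [-18.5  46.   68. ] F [ 0.48 -0.15 -0.39]
(-18, 27.6, 68) False 12.66 [-18.   27.8  67.8] F [ 0.16  0.3  -0.19]
(-15, 28.35, 68) False 13.17 [-14.9  28.4  68. ] F [-0.12 -0.03  0.14]
(-12, 29.1, 68) False 13.81 [-12.2  29.2  68. ] F [-2.24 -0.38  0.4 ]
(-9, 29.85, 68) False 14.45 [-8.8 30.1 67.9] F [-1.84  1.12  0.31]
(-7, 30.5, 68) False 15.01 [-6.7 30.6 68. ] F [-1.3   0.98  0.03]
(-5.5, 31, 68) False 15.53 [-5.2 30.9 68.1] F [-0.83  0.23 -0.49]
(-4, 31.5, 68) False 16.04 [-3.7 31.3 68.1] F [-0.18 -0.1  -0.11]
click
```

View pics/g_top.png

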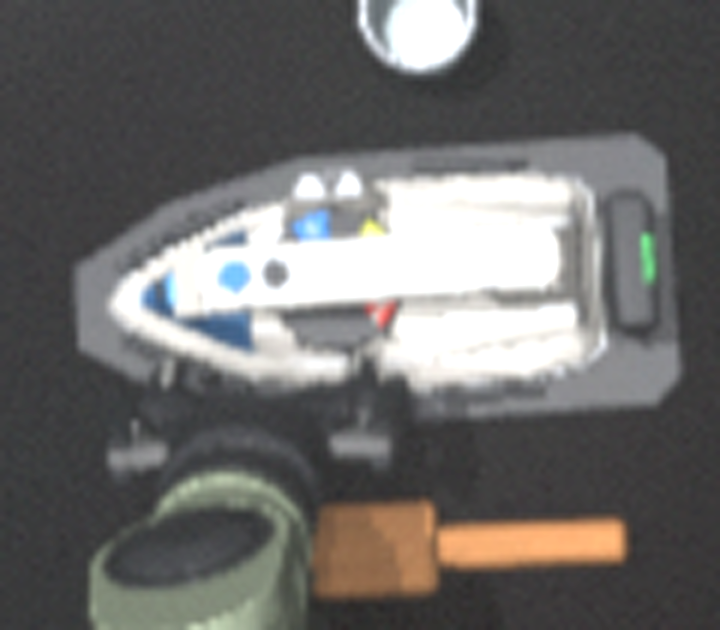

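It hasn't clicked yet: blue is at (312,226), about half way. Continuing forward.

```bash
python3 - <<'E'
from h import *
go((-2.8,31.7,68),uf=5);go((-1.5,31.9,68),uf=5)
shot("h")
go((-1.5,46,68),.04,4); shot("i")
E
```

```text
(-2.8, 31.7, 68) False 16.62 [-2.7 31.7 68. ] F [-0.42  0.03 -0.12]
(-1.5, 31.9, 68) False 16.98 [-1.4 31.9 68. ] F [ 0.47 -0.21  0.54]
(-1.5, 46, 68) False 17.68 [-1.5 46.2 68.1] F [-0.11 -0.36 -0.13]
```

View pics/i_top.png

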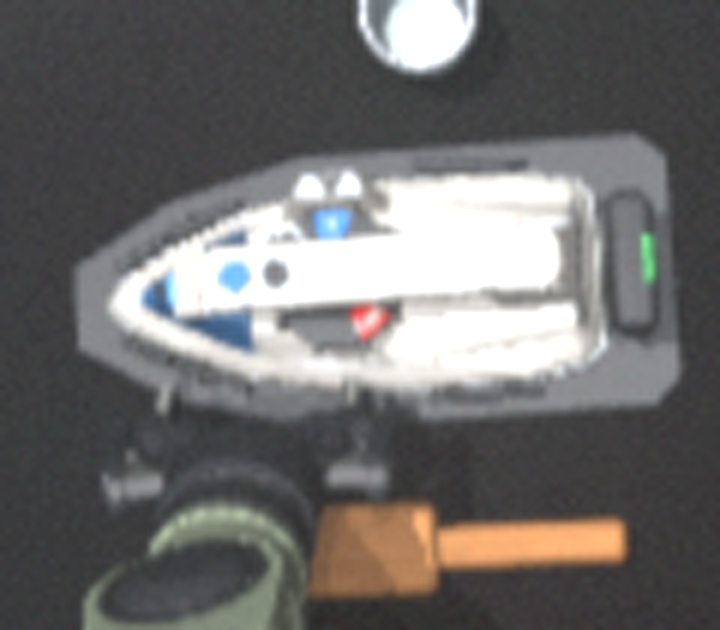

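View pics/i_side.png

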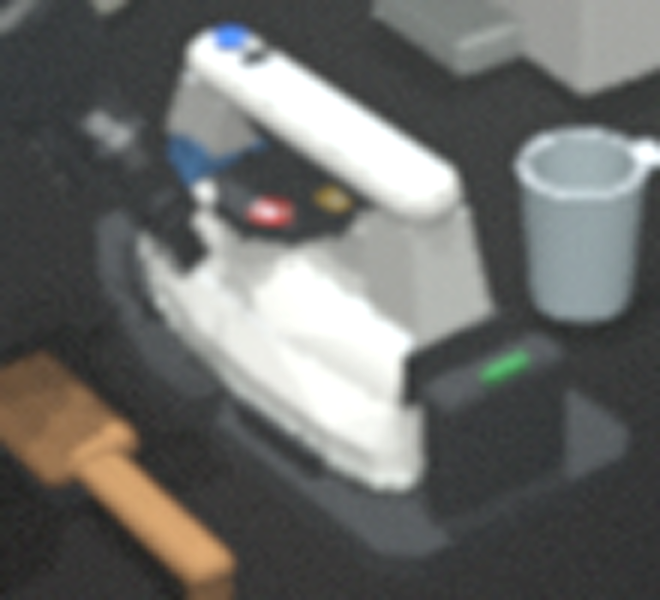

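Blue with a single dot now stands at the pointer (332,222), the same column yellow held in its click. The iron hasn't visibly moved. I'll back away, take a last look and hand in.

```bash
python3 - <<'E'
from h import *
bot.move_linear(tcp((-1.5,75,150)),speed=.12); bot.wait(.5)
shot("j"); print(bot.read_clock(),F())
a=bot.camera("top");cv2.imwrite("pics/end_top.png",a[:,:,::-1])
# hue centroids near the pointer
o=cv2.imread("pics/top0.png")
r=slice(228,242),slice(270,295)
h0=cv2.cvtColor(o,cv2.COLOR_BGR2HSV)[r];h1=cv2.cvtColor(a,cv2.COLOR_RGB2HSV)[r]
for h,lo,hi in((h0,20,40),(h1,95,125)):
    m=(h[...,0]>lo)&(h[...,0]<hi)&(h[...,1]>110)&(h[...,2]>90);y,x=np.nonzero(m);print(m.sum(),x.mean()+270,y.mean()+228)
g0=cv2.cvtColor(o,cv2.COLOR_BGR2GRAY)[232:262,256:325].astype(np.float32);g1=cv2.cvtColor(a,cv2.COLOR_RGB2GRAY)[232:262,256:325].astype(np.float32)
print("iron shift px",cv2.phaseCorrelate(g0,g1,cv2.createHanningWindow((69,30),cv2.CV_32F)))
E
```

```text
19.3583 [-0.03  0.43  0.05]
10 281.4 236.0
21 280.6666666666667 236.61904761904762
iron shift px ((0.11301078209265825, 0.09917184384488031), 0.8425932341151767)
```

View pics/j_top.png

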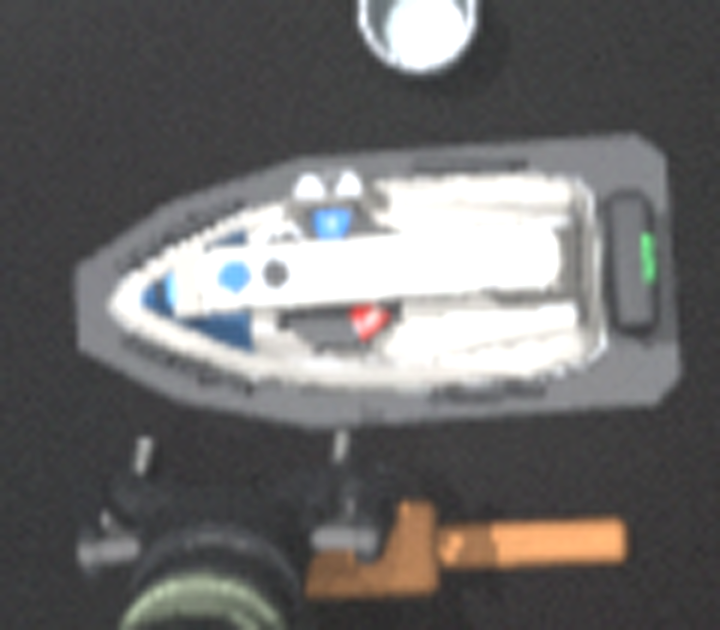

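The picture shows the blue one-dot field at the pointer (332,222). The iron and brush are unmoved and the gripper is clear. Handing in.

```bash
python3 -c "
from cell import bot
bot.close_job()"
```

```text
the job is handed in; nothing more can be done
```

I flicked the wheel down two clicks, from two dots (yellow) to one dot, and handed the job in at about 19 s of the 64 s. With the gripper open and tilted 25°, one fingertip pushed the rib on the thumb edge towards the nose. It backed off between the clicks and again at the end.

**Last checks:**
- **Wheel:** the blue one-dot field stands at the pointer, within about 1 pixel (3 mm) of where the yellow field stood in its click. That supports the wheel resting in the click, but I had no direct reading of its angle.
- **Iron:** it appears shifted by about 0.1 pixel (about 0.3 mm) in the top view, so it is still seated.
- **Force:** the averaged force on the tool during the pushes was about 2.2 N at most, and about zero at the end with the tool clear.
- **Other things:** the brush and measuring cup look unmoved in the last top view; I did not measure the rest, which the arm never came near while working at the wheel.

**What disagreed:**
- **Pose:** the side and top cameras differed by about 2–3 mm on the iron's position, so I used a value between them.
- **Fingertip:** it sat about 3–4 mm further out than I had modelled, so the first pass missed the rib and I reached deeper under force guard.
- **Early "click":** on the second flick my force test reported a click at half way. The picture showed it had not sprung over, so I pushed on until it did.

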